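Swing a brass bar into the nest of a cut-off machine

TASK

Load the brass bar into the cut-off machine for the next casting slug: with the bar slanting out towards you, slide one end in flat under the red head of the heel post and butt it firmly against the end stop, then swing the bar about that end, past the sprung blue roller, and press it home hard up against both brass rest pins, so that it stays there in line when you let go. Feel your way and do not force it: the stop, post and pins are light locators. Keep off the grinding wheel and leave everything else on the bench and deck where it is.

Things in the scene. Friction and masses are not known exactly. Their poses are not given: they have to be found in the camera images.
- bar: loose solid brass bar, 18 wide (its x) x 200 long (its y) x 22 high, about 0.55 kg, both ends alike; origin at the centre of its underside. It starts flat on the bench to the left or right of the machine, roughly pointing away from the robot.
- saw: fixed bench cut-off machine: white base, steel deck 60 mm above the bench reaching x -105 to +150, y -175 to +160 mm in this frame. Origin at bench level under the middle of the bar's place; +x points away from the robot to the rest pins, +y along the bar's place from end stop to roller. The bar at home lies on the deck, sides at x -9 and +9, ends at y -100 and +100 mm.
- seat (a point): the point on the deck where the centre of the bar's underside lies when the bar is home; axes as saw.
- end_stop: dark steel stop block on the deck, 20 high, 36 wide; origin on the deck at the middle of its stop face, which looks along +y of the machine (the bar's end butts on it; about 8 N is a firm butt).
- heel_post: round steel post of 12 mm diameter on the deck at the robot's side of the bar, 15 mm from the stop face, with a red head of 26 mm diameter whose underside is 26 mm above the deck and overhangs the bar; origin on its axis at the deck. When home the bar clears the post by 2 mm.
- rest_pins: two fixed brass pins, 10 mm diameter, 18 high, at the far side of the bar, 55 mm towards the stop and 65 mm towards the roller from this origin, which lies on the deck on the line of their axes (machine x +14, y 0). The bar's far side rests on both when home. Stop, heel post and pins bear at most 25 N each; press the bar home with about 15 N.
- wheel: thin orange grinding wheel of 100 mm diameter beyond the bar near the stop end, standing across the bar's direction; origin at its centre, axle along y. Fragile: do not touch.
- file: bystander: file with a wooden handle, 240 long (its y), flat on the bench on the other side of the machine; origin under its middle.
- ring_a: bystander: dark casting ring filled with white investment, 60 mm diameter, 55 high; origin under its centre.
- ring_b: bystander: a like ring of 54 mm diameter.
- caliper: bystander: caliper lying on the deck at its far left, 190 long (its y), 11 high; origin under the middle of its beam.
- slug: bystander: cut brass slug 18 x 30 x 22 on the deck behind the rest pins; origin under its centre.
- coolant: bystander: white bottle with red cap, 60 mm diameter, 150 high; origin under its centre.
- brush: bystander: bench brush, 180 long, lying at the right.
- motor (a point): centre of the top of the white motor housing, which stands 110 mm over the deck on the far side by the stop end: 106 (machine x) by 76 mm (machine y).
- plunger (a joint): travel of the blue sprung roller towards machine +y, in m: 0 at rest, at most 0.010; spring 4 N plus 0.5 N per mm. The bar's free end has to be pushed past it (6 to 16 N near that end); then, up to 0.002 in, it bears on the near corner of that end and holds the bar against pins and stop.
- roller_rest (a point): axle of the blue roller at rest (deck level): 24 mm diameter, 3 to 19 mm above the deck, in the way of the free end at the robot's side (machine x -16, y +108). Its fixed steel housing, 30 wide x 24 x 22 high, is centred 35 mm farther along +y.
Not all that is in view belongs to the job. Several things look just like the bar: the one meant starts nearest to the robot's base.

How it is judged:
By the outcome, as a careful person would: the job done as asked, in the order asked, and still so for the second after the job is handed in, with the robot touching nothing.
It also fails if it takes over 72 s, if anything falls off the work surface, if the arm or the gripper's body presses on something with over 40 N, if the wrist force passes 120 N, or if a joint passes its speed limit or range.

ROBOT

A 6-joint arm with a two-finger parallel gripper is mounted at the origin on the work surface. World frame = base frame: x ahead of the robot, y to its left, z up, the work surface at z = 0. Lengths are in mm, angles in rad, forces in N, time in s.
With the tool pointing down it reaches from about 400 to 925 mm from the base axis. Payload 12.5 kg.
Tool frame: the origin (TCP) lies on the mounting face of the last link; the fingertips stand 190 mm ahead of it and the grasp point (between the pads) lies 171 mm ahead of it; z points along the fingers, y is the line along which they close (so a half turn about z gives the same grasp; the last joint's range is limited). The gripper opens to 95 mm and grips with 3 to 60 N. Pads are 20 mm wide; open, the fingers measure 119 mm over their backs; the gripper's body (75 mm by 180 mm) begins 59 mm behind the grasp point.
Start: joints at [-1.22, 0.491, 1.559, -0, 1.092, -0.106], TCP at [275.692, -560.909, 404.761] pointing down, gripper open.
Joint ranges: [-3.1, 3.1], [-0.84, 2.19], [0.05, 2.79], [-1.13, 4.28], [0.06, 2.93], [-2.69, 2.69]. Speed limits (rad/s): [2.22, 2.22, 2.79, 3.14, 3.14, 3.14].

INTERFACE

Orientations are given as [roll, pitch, yaw] about the fixed x, y, z axes, in that order (R = Rz(yaw) Ry(pitch) Rx(roll)).
In Python, from cell import env gives the robot as it stands.
- The arm moves only by the tool carry_out, never from a script. Its argument "series" is a list of rows, each a list of 5 numbers: the shift along the tool's x, y, z in m, then the turn about the tool's z in degrees, then the opening, from 0 (shut) to 1 (fully open). A call has 1 to 20 rows; each row is the pose to reach, as a shift and turn from the pose commanded when the call began, along the tool's axes at that moment; what a row does not reach only later rows make up. A row lasts 1/8 s, in which the tool goes at most 62.5 mm and 10.7 degrees, less where a joint would pass 70% of its speed; a pose out of reach is approached as far as the arm can. A call with a gripper value outside its range is refused whole. The fingers move at their own pace and stop on an object; the grip force is fixed at half the most. Time passes only in rows, so rows that repeat a pose let the fingers close. It gives the time, the measured TCP pose, the force, the opening and the grip force at its end, in the units of the state.
- env.state(): the state, without advancing time (a new reading comes with each control period).
- env.read_camera(name): name is "scene" or "top"; returns (picture, depth): 400x640x3 uint8, red, green, blue; 400x640 float32, mm along the optical axis (not along the pixel's ray), 0 where there is no reading.
- env.get_calibration(name): a dict with "intrinsics" (3x3 intrinsics, pixels), "D" ([k1, k2, p1, p2, k3] as OpenCV has them; the pictures are not rectified), "cam_to_world" (4x4, takes a point from camera to world coordinates). Camera axes: x right, y up, looking along -z (the intrinsics and any distortion apply to the point x, -y, -z); pixel columns grow to the right and rows downward; lengths in mm; the calibration is good to about 2 mm. A picture is of the moment at which its call begins. get_calibration takes no time and is no camera call.
- env.job_done(): hands the job in; it is judged then, once.
The state is a dict: "t": time; "joints": joint angles; "qvel": joint speeds; "tau": joint torques, N m; "eef_pos": TCP position; "tcp_rot": TCP orientation; "ft_force": force on the tool from outside, world axes, zero at the start; "moment": the same for the moment, N m; "opening": opening from 0.0 (shut) to 1.0 (fully open); "grip_force": force on a finger pad.
Only numpy, scipy, OpenCV 4.12 (cv2) and the standard library are available. Lean on these libraries where they do the work, as an engineer would, in place of code of your own. Each camera call takes 0.05 s, during which the arm holds its last target. There are 200 camera calls.

## Working session

There is one attempt and no reset: what is moved stays moved. The work goes in short steps, Python scripts to look and compute and a tool call to move; the robot and the scene stay as the last step left them, time stands still between calls to the robot, and variables do not carry over. Pictures are saved under pics/ and viewed, at most 10 in all, crops included, and the job is handed in when it is done.

Besides the shell and the picture viewer there is one more tool, called after "Emit:" as name(argument=value, ...) on one line, values as JSON. carry_out: Moves the arm, as the interface text tells. Its arguments: {"type":"object","properties":{"series":{"type":"array","items":{"type":"array","items":{"type":"number"}}}},"required":["series"]}

```bash
mkdir -p pics; ls; cat > h.py <<'E'
import numpy as np, cv2
from cell import env
def snap(n,tag):
    p,d=env.read_camera(n); cv2.imwrite(f'pics/{tag}.png',p[:,:,::-1]); np.savez(f'pics/{tag}.npz',p=p,d=d); return p,d
def pts(n,d,uv):
    c=env.get_calibration(n);K=np.array(c['intrinsics'],float);D=np.array(c['D'],float);T=np.array(c['cam_to_world'])
    uv=np.array(uv,float).reshape(-1,1,2); xy=cv2.undistortPoints(uv,K,D).reshape(-1,2)
    r=np.c_[xy[:,0],-xy[:,1],-np.ones(len(xy))]
    return r,T
def plane(n,uv,z):
    r,T=pts(n,None,uv); w=r@T[:3,:3].T; s=(z-T[2,3])/w[:,2]; return T[:3,3]+w*s[:,None]
def dep(n,uv,d):
    r,T=pts(n,None,uv); u=np.array(uv,int).reshape(-1,2); z=d[u[:,1],u[:,0]]; return (r*z[:,None])@T[:3,:3].T+T[:3,3]
E
python3 - <<'E'
from h import *
for n in('scene','top'):
    snap(n,n+'0'); c=env.get_calibration(n); print(n,c)
print(env.state())
E
```

```text
pics
scene {'intrinsics': array([[384.90890761,   0.        , 310.54431631],
       [  0.        , 384.90890761, 200.72010597],
       [  0.        ,   0.        ,   1.        ]]), 'D': array([0.00251546, 0.        , 0.        , 0.        , 0.        ]), 'cam_to_world': array([[-6.21594467e-01, -6.58675290e-01,  4.23989599e-01,
         1.02666129e+03],
       [ 7.83295149e-01, -5.16901141e-01,  3.45343191e-01,
         4.38575817e+02],
       [-8.30831880e-03,  5.46772413e-01,  8.37240049e-01,
         1.06539863e+03],
       [ 0.00000000e+00,  0.00000000e+00,  0.00000000e+00,
         1.00000000e+00]])}
top {'intrinsics': array([[398.5609975 ,   0.        , 323.0521059 ],
       [  0.        , 398.5609975 , 204.16060565],
       [  0.        ,   0.        ,   1.        ]]), 'D': array([-0.01419019,  0.        ,  0.        ,  0.        ,  0.        ]), 'cam_to_world': array([[ 2.19365456e-03,  9.93451884e-01, -1.14230212e-01,
         4.11162443e+02],
       [-9.99917508e-01,  3.62478797e-03,  1.23222991e-02,
         6.45619159e+01],
       [ 1.26556716e-02,  1.14193758e-01,  9.93377884e-01,
         1.49860285e+03],
       [ 0.00000000e+00,  0.00000000e+00,  0.00000000e+00,
         1.00000000e+00]])}
{'t': 0.1, 'joints': array([-1.21959733e+00,  4.91490759e-01,  1.55939368e+00, -1.51581164e-06,
        1.09171606e+00, -1.05581954e-01]), 'qvel': array([-0.00118821, -0.0028255 , -0.00344131, -0.00037487, -0.00095148,
       -0.00055363]), 'tau': array([ 3.41541447e-03, -6.13622618e+01, -2.58603877e+01,  6.94014737e-02,
        4.69718256e-02, -4.57315286e-05]), 'eef_pos': array([ 275.68293643, -560.87854851,  404.22360556]), 'tcp_rot': array([-3.14059028e+00, -1.04876069e-04,  4.56781603e-01]), 'ft_force': array([-0.21939689, -0.07988131, -0.06737432]), 'moment': array([-0.02168605, -0.04675275, -0.00609275]), 'grip_force': 0.0, 'opening': 0.9988478382635748}
```

View pics/top0.png

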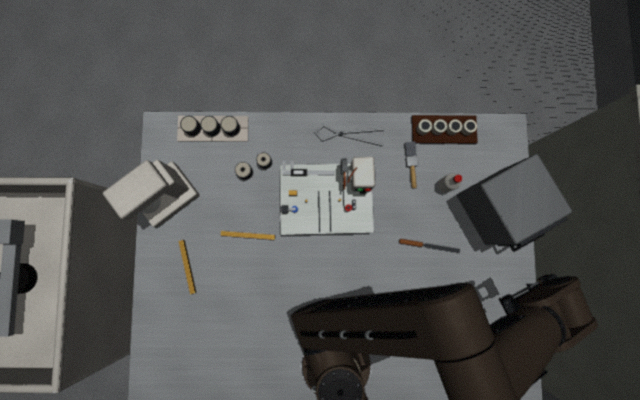

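View pics/scene0.png

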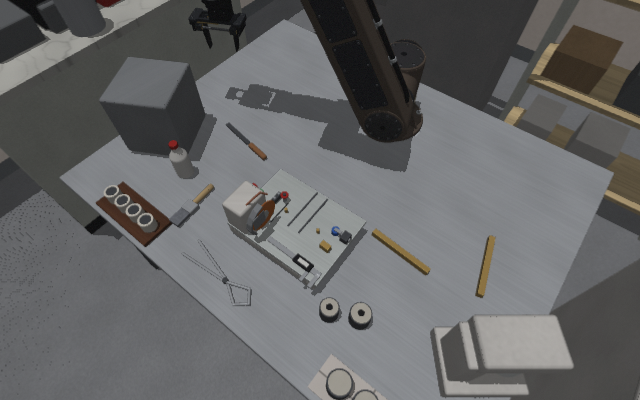

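The top view shows the machine at about (327,200), blue roller at (294,209), red heel head at (348,208), and two bars at (248,236) and (188,266). The robot base is near (335,365). Next I measure them.

```bash
cat >> h.py <<'E'
def mask(p,lo,hi): return cv2.inRange(cv2.cvtColor(p,cv2.COLOR_RGB2HSV),np.array(lo),np.array(hi))
def blobs(m,amin=4):
    n,l,s,c=cv2.connectedComponentsWithStats(m); return [(c[i],s[i],l==i) for i in range(1,n) if s[i,4]>=amin]
E
python3 - <<'E'
from h import *
for n in('top','scene'):
    f=np.load(f'pics/{n}0.npz');p,d=f['p'],f['d']
    print(n)
    for nm,lo,hi in(('brass',(15,120,60),(30,255,255)),('blue',(100,120,50),(130,255,255)),('red',(0,150,60),(6,255,255)),('red2',(172,150,60),(180,255,255))):
        for c,s,m in blobs(mask(p,lo,hi)):
            v,u=np.nonzero(m); z=np.median(dep(n,np.c_[u,v],d),0)
            r=cv2.minAreaRect(np.c_[u,v].astype(np.float32))
            print(nm,c.round(1),s[4],z.round(0))
            if nm=='brass' and s[4]>150:
                b=plane(n,cv2.boxPoints(r),22)[:,:2]; q=cv2.minAreaRect(b.astype(np.float32)); print('   rect',q, 'dist',np.hypot(*q[0]))
# deck plate: depth points at z~60
f=np.load('pics/top0.npz');d=f['d'];v,u=np.mgrid[140:260,260:400];uv=np.c_[u.ravel(),v.ravel()]
P=dep('top',uv,d);k=(P[:,2]>50)&(P[:,2]<72)
print('deckz',np.median(P[k,2])); q=P[k][:,:2].astype(np.float32);print(cv2.minAreaRect(q)); print(np.percentile(q,[1,99],axis=0))
p=f['p']
cv2.imwrite('pics/topc.png',cv2.resize(p[145:255,210:390,::-1],None,fx=4.4,fy=4.4,interpolation=2))
g=np.load('pics/scene0.npz')['p'];cv2.imwrite('pics/scc.png',cv2.resize(g[160:300,210:390,::-1],None,fx=4.2,fy=4.2,interpolation=2))
E
```

```text
top
brass [412.6 176.4] 57 [ 689. -292.   19.]
brass [292.5 192.6] 30 [615. 157.  81.]
brass [247.3 235. ] 230 [465. 325.  21.]
   rect ((465.4095764160156, 325.02923583984375), (196.7913055419922, 16.074996948242188), 85.78868865966797) dist 567.6707478550994
brass [186.8 266.8] 284 [348. 544.  20.]
   rect ((349.6101379394531, 544.1597900390625), (196.20953369140625, 19.376550674438477), 14.760337829589844) dist 646.7898620459353
blue [295.2 209.2] 12 [555. 145.  80.]
red [457.5 178.1] 43 [ 659. -416.  149.]
red [367.8 189. ] 13 [ 619. -106.  151.]
red [348.  207.5] 24 [562. -41.  91.]
scene
brass [285.8 209.8] 6 [597.  -8.  76.]
brass [317.6 230.3] 7 [593. 111.  78.]
brass [400.8 251.8] 455 [474. 332.  22.]
   rect ((474.1597900390625, 327.2637634277344), (196.75338745117188, 23.914796829223633), 86.36227416992188) dist 576.1328643141024
brass [485.3 266.7] 405 [367. 549.  23.]
   rect ((358.56597900390625, 546.2527465820312), (208.13601684570312, 19.440608978271484), 14.77414321899414) dist 653.4230057531205
brass [325.  246.2] 71 [624. 161.  81.]
blue [333.9 231.8] 30 [570. 152.  78.]
red [116.8   0.2] 4 [  261. -1263.   139.]
red [105.    3.8] 8 [  318. -1262.   149.]
red [172.5 143.9] 55 [ 665. -416.  150.]
red [284. 195.] 29 [568. -39.  92.]
deckz 59.54043167070563
((622.368896484375, 72.25068664550781), (306.1485290527344, 410.7983093261719), 1.19401216506958)
[[ 471.90650757 -130.12844879]
 [ 747.2597876   265.1432373 ]]
```

View pics/topc.png

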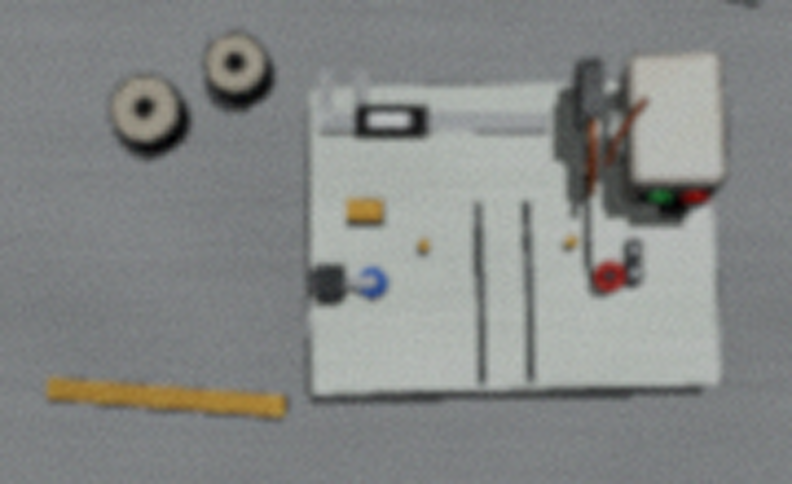

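View pics/scc.png

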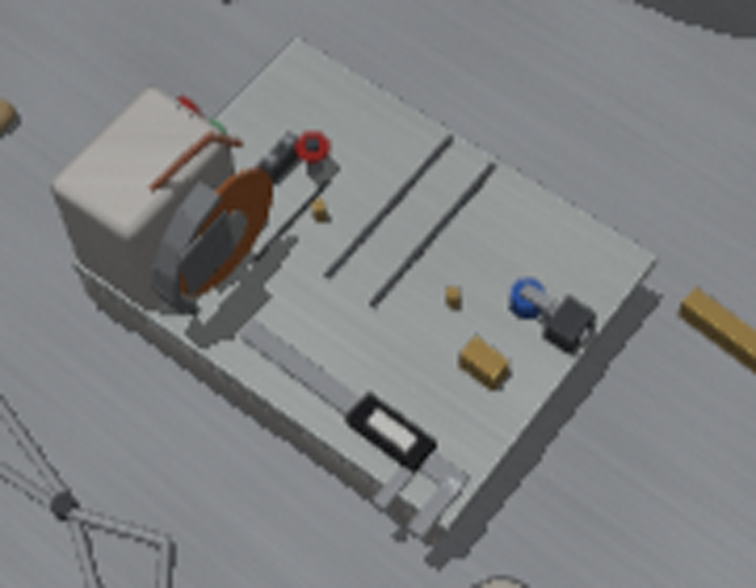

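The crops show roller (294.5,209.3), heel head (348.5,208), pins (306.1,200.9) and (339.5,200.2), and the stop (353.5,204.5) in the top view. The wheel is beyond, at about (344,185). I'll fit the machine pose from these.

```bash
python3 - <<'E'
from h import *
def cen(n,lo,hi,box):
    p=np.load(f'pics/{n}0.npz')['p']; x0,y0,x1,y1=box
    m=mask(p[y0:y1,x0:x1],lo,hi); b=max(blobs(m,3),key=lambda b:b[1][4]); v,u=np.nonzero(b[2]);return b[0]+[x0,y0]
B=dict(roller=((100,70,40),(130,255,255),-16,108,79),heel=((0,120,60),(8,255,255),-17,-85,94),
 pinR=((12,70,60),(32,255,255),14,-55,77),pinL=((12,70,60),(32,255,255),14,65,77))
boxes={'top':dict(roller=(285,200,305,220),heel=(340,200,357,215),pinR=(333,193,344,206),pinL=(300,195,312,207)),
'scene':dict(roller=(326,222,345,240),heel=(275,185,293,203),pinR=(280,203,292,217),pinL=(312,224,323,238))}
for n in boxes:
    M=[];W=[]
    for k,(lo,hi,mx,my,z) in B.items():
        try:
            c=cen(n,lo,hi,boxes[n][k]); w=plane(n,c,z)[0]; print(n,k,c.round(1),w.round(1)); M.append([mx,my]);W.append(w[:2])
        except Exception as e: print(n,k,e)
    M=np.array(M,float);W=np.array(W)
    a=M-M.mean(0);b=W-W.mean(0); th=np.arctan2((a[:,0]*b[:,1]-a[:,1]*b[:,0]).sum(),(a*b).sum())
    R=np.array([[np.cos(th),-np.sin(th)],[np.sin(th),np.cos(th)]]);t=W.mean(0)-R@M.mean(0)
    print('saw',t.round(1),np.degrees(th).round(2),'res',(W-M@R.T-t).round(1).tolist())
E
```

```text
top roller [294.8 208.8] [557.3 147.9  79. ]
top heel [348.  207.6] [560.8 -41.4  94. ]
top pinR [339.5 199.5] [591.7 -12.2  77. ]
top pinL [305.5 200.5] [587.6 110.   77. ]
saw [575.9  42.9] 1.6 res [[0.5, -2.5], [-0.4, 1.2], [0.3, -0.5], [-0.4, 1.8]]
scene roller [334.7 230.9] [566.  152.1  79. ]
scene heel [283.7 195. ] [568.9 -39.4  94. ]
scene pinR [285.5 209.7] [598.2  -8.5  77. ]
scene pinL [317.2 230.1] [594.4 109.8  77. ]
saw [583.3  45.3] 1.34 res [[1.2, -0.8], [0.6, 0.7], [-0.4, 0.9], [-1.4, -0.8]]
```

Emit:
carry_out(series=[[0.422,-0.306,0,-20,0.6],[0.422,-0.306,0,-20,0.6],[0.422,-0.306,0,-20,0.6],[0.422,-0.306,0,-20,0.6],[0.422,-0.306,0,-20,0.6],[0.422,-0.306,0,-20,0.6],[0.422,-0.306,0,-20,0.6],[0.422,-0.306,0,-20,0.6],[0.422,-0.306,0,-20,0.6],[0.561,-0.711,0,-59.6,0.6],[0.561,-0.711,0,-59.6,0.6],[0.561,-0.711,0,-59.6,0.6],[0.561,-0.711,0,-59.6,0.6],[0.561,-0.711,0,-59.6,0.6],[0.561,-0.711,0,-59.6,0.6],[0.561,-0.711,0,-59.6,0.6],[0.561,-0.711,0.09,-59.6,0.6],[0.561,-0.711,0.09,-59.6,0.6],[0.561,-0.711,0.09,-59.6,0.6]])

```text
t: 2.48
eef_pos: [465.3, 324.7, 312.9]
tcp_rot: [-3.138, 0.002, 1.497]
ft_force: [-0.6, 0.2, 0.7]
opening: 0.599
grip_force: 0.0
```

```bash
python3 - <<'E'
from h import *
s=env.state();print(s['t'],s['eef_pos'],s['tcp_rot'],s['ft_force'],s['opening'])
pt,_=snap('top','top1');ps,_=snap('scene','scene1')
a=cv2.resize(pt[180:270,200:320,::-1],None,fx=3.3,fy=3.3,interpolation=2);b=cv2.resize(ps[190:290,330:450,::-1],None,fx=3.3,fy=3.3,interpolation=2)
cv2.imwrite('pics/c1.png',np.hstack([cv2.copyMakeBorder(a,0,b.shape[0]-a.shape[0],0,0,0),b]))
for x0,y0,x1,y1 in((0,0,270,400),):
  for c,st,m in blobs(mask(pt,(15,120,60),(30,255,255)),20):print('top',c.round(1),st)
for c,st,m in blobs(mask(ps,(15,120,60),(30,255,255)),20):print('sc',c.round(1),st)
# base region third bar?
for z in (22,):
  for c,st,m in blobs(mask(pt,(15,120,60),(30,255,255)),60):print(plane('top',[c],z).round(0))
E
```

```text
2.475 [465.34099762 324.66290202 312.88673267] [-3.13805990e+00  2.34216685e-03  1.49726450e+00] [-0.56630656  0.17274149  0.72942774] 0.5985330842237127
top [412.6 177. ] [411 167   5  21  59]
top [292.4 192.6] [289 191   8   4  29]
top [263.1 236.2] [252 234  23   6  98]
top [186.8 266.8] [179 241  16  53 286]
sc [400.8 251.7] [373 230  57  45 444]
sc [485.4 266.6] [477 236  18  61 402]
sc [325.  246.2] [320 241  11  12  73]
[[461. 267.  22.]]
[[349. 544.  22.]]
```

View pics/c1.png

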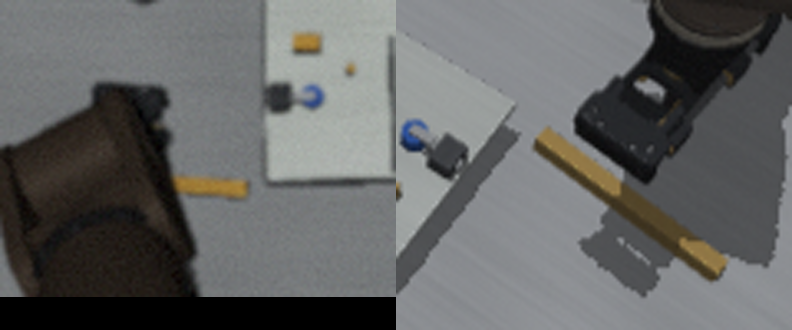

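View pics/top1.png

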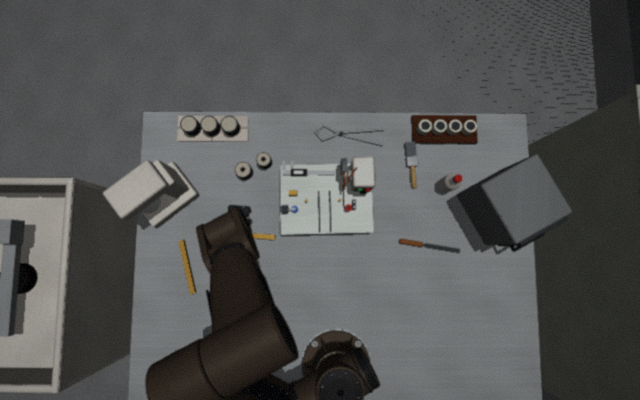

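Picture: the gripper is over the target bar at top (263,236). There's no third bar, so the target is the one I chose. I'll descend and grip.

Emit:
carry_out(series=[[0.0155,0.002,0.05,0,0.6],[0.0155,0.002,0.09,0,0.6],[0.0155,0.002,0.11,0,0.6],[0.0155,0.002,0.119,0,0.6],[0.0155,0.002,0.119,0,0.6],[0.0155,0.002,0.119,0,0],[0.0155,0.002,0.119,0,0],[0.0155,0.002,0.119,0,0],[0.0155,0.002,0.119,0,0],[0.0155,0.002,0.119,0,0]])

```text
t: 3.82
eef_pos: [468.9, 340.0, 195.8]
tcp_rot: [3.141, -0.0, 1.497]
ft_force: [0.8, 0.5, 2.2]
opening: 0.188
grip_force: 30.0
```

Emit:
carry_out(series=[[0,0,-0.03,0,0],[0,0,-0.07,0,0],[0,0,-0.11,0,0],[0,0,-0.11,0,0],[0,0,-0.11,0,0]])

```text
t: 4.45
eef_pos: [468.3, 339.7, 304.3]
tcp_rot: [-3.14, 0.001, 1.497]
ft_force: [-0.6, 0.6, -5.3]
opening: 0.188
grip_force: 30.0
```

```bash
python3 - <<'E'
from h import *
s=env.state();print(s['t'],s['eef_pos'],s['tcp_rot'],s['ft_force'],s['moment'],s['opening'])
pt,dt=snap('top','top2');ps,ds=snap('scene','scene2')
zt=s['eef_pos'][2]-195.8+22
print('ztop',zt)
m=mask(pt,(15,110,50),(32,255,255));
for c,st,mm in blobs(m,40):
  v,u=np.nonzero(mm); print('top',c.round(1),st, dep('top',np.c_[u,v],dt)[:,2].mean().round(1))
  if c[1]>200 and c[0]>200:
    P=plane('top',np.c_[u,v],zt); print(cv2.minAreaRect(P[:,:2].astype(np.float32)))
a=cv2.resize(ps[190:290,330:450,::-1],None,fx=6,fy=6,interpolation=2);cv2.imwrite('pics/c2.png',a[:600])
E
```

```text
4.45 [468.3265189  339.72655166 304.33916886] [-3.13992088e+00  1.19634692e-03  1.49700647e+00] [-0.60973973  0.60104059 -5.31768758] [ 0.02338056 -0.07559122  0.03782337] 0.18752343810400904
ztop 130.53916885702728
top [412.7 177.2] [411 167   5  21  75] 18.5
top [259.2 235.8] [247 233  25   7 122] 142.6
((458.6394348144531, 266.7607727050781), (82.67665100097656, 17.47504234313965), 86.09539031982422)
top [186.7 266.6] [179 240  16  54 295] 20.2
```

View pics/c2.png

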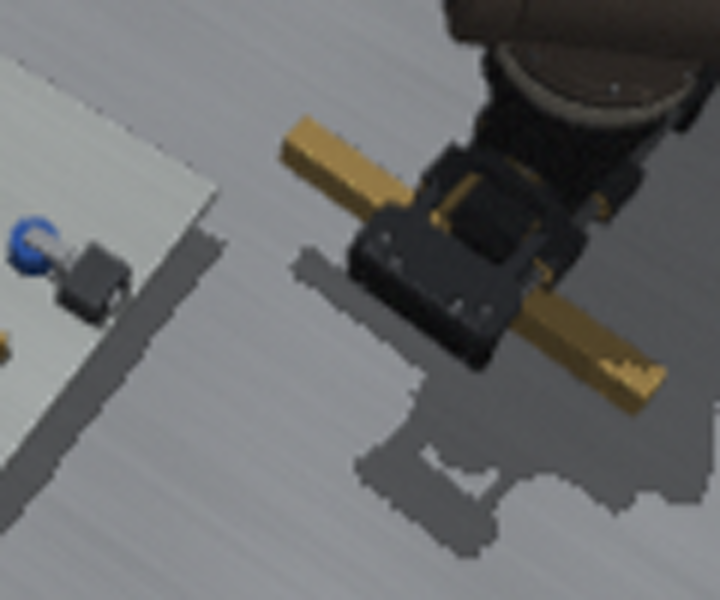

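Picture: the bar is gripped level. Its top-face end midpoints are at about (295,130) and (652,383) in the crop. I'll compute camera biases from these.

```bash
python3 - <<'E'
from h import *
uv=np.array([[295,130],[652,383]])/6+[330,190]
P=plane('scene',uv-0.5,130.5)[:,:2];print(P.round(1),np.linalg.norm(P[1]-P[0]),P.mean(0))
g=np.array([468.3,339.7]);u=np.array([np.cos(1.497),np.sin(1.497)]);n=np.array([u[1],-u[0]])
for p in (*P,P.mean(0)):print((p-g)@u,(p-g)@n)
f=np.load('pics/top2.npz');p=f['p']
m=mask(p,(15,110,50),(32,255,255));v,w=np.nonzero(m[225:245,240:285]);Q=plane('top',np.c_[w+240,v+225],130.5)[:,:2]
print('top end along',((Q-g)@u).min(),((Q-g)@n).mean())
E
```

```text
[[461.4 227.5]
 [474.7 423.2]] 196.10420355826037 [468.03939323 325.33758593]
-112.39312294214905 1.344441584155905
83.70804680522595 0.2536267828104444
-14.342538068461549 0.7990341834831742
top end along -114.77228929281569 -3.911559335233382
```

Emit:
carry_out(series=[[-0.04,0.012,0,-6,0],[-0.09,0.03,0,-14,0],[-0.15,0.05,0,-22,0],[-0.2,0.067,0,-27.7,0],[-0.232,0.0745,0,-27.7,0],[-0.232,0.0745,0,-27.7,0],[-0.232,0.0745,0.015,-27.7,0],[-0.232,0.0745,0.03,-27.7,0],[-0.232,0.0745,0.038,-27.7,0],[-0.232,0.0745,0.038,-27.7,0],[-0.232,0.0745,0.038,-27.7,0]])

```text
t: 5.92
eef_pos: [526.0, 103.3, 267.9]
tcp_rot: [3.141, 0.0, 1.981]
ft_force: [0.0, -0.0, -4.5]
opening: 0.19
grip_force: 30.0
```

```bash
python3 - <<'E'
from h import *
s=env.state();print(s['t'],s['eef_pos'],s['tcp_rot'],s['ft_force'],s['moment'],s['opening'])
pt,dt=snap('top','top3');ps,ds=snap('scene','scene3')
a=cv2.resize(ps[165:275,250:370,::-1],None,fx=5.4,fy=5.4,interpolation=2);cv2.imwrite('pics/c3.png',a)
E
```

```text
5.925 [525.97383198 103.32125445 267.85965715] [3.14132677e+00 1.87416370e-04 1.98090661e+00] [ 0.01040152 -0.00590753 -4.5396829 ] [ 0.0513334  -0.11275732  0.01778667] 0.18972669240902254
```

View pics/c3.png

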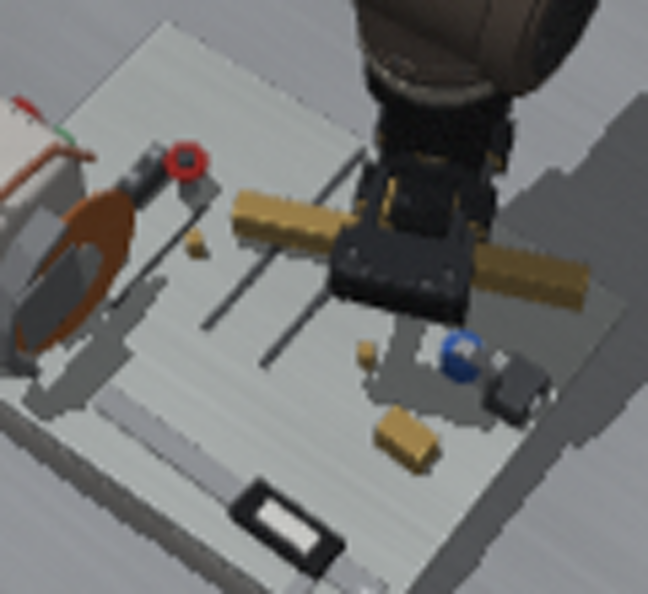

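Picture: the bar lies slanted over the deck, stop end at crop (236,204), heading between the red head (187,161) and the pin (195,241). I'll check the offset between bar and post in this view.

```bash
python3 - <<'E'
from h import *
s=env.state();y=s['tcp_rot'][2];g=s['eef_pos'][:2]
u=np.array([np.cos(y),np.sin(y)]);n=np.array([u[1],-u[0]])
uv=np.array([[236.5,204],[187,161]])/5.4+[250,165]-.5
e=plane('scene',uv[:1],94)[0,:2]
h=plane('scene',uv[1:],94)[0,:2]
pin=plane('scene',[np.array([195,237])/5.4+[250,165]-.5],77)[0,:2]
for k,q in(('end',e),('head',h),('pin',pin)):print(k,q.round(1),'along',((q-g)@u).round(1),'norm',((q-g)@n).round(1))
p=np.load('pics/top3.npz')['p']
for nm,lo,hi,b,z in(('head',(0,120,60),(8,255,255),(340,200,357,215),94),('pin',(12,70,60),(32,255,255),(333,193,344,206),77),('bar',(12,100,40),(32,255,255),(305,200,345,235),94)):
    m=mask(p[b[1]:b[3],b[0]:b[2]],lo,hi)
    v,w=np.nonzero(m); Q=plane('top',np.c_[w+b[0],v+b[1]],z)[:,:2]; print(nm,len(v),Q.mean(0).round(1),((Q-g)@n).mean().round(1),((Q-g)@u).min().round(1),((Q-g)@u).mean().round(1))
E
```

```text
end [571.1   0.6] along -112.1 norm 0.5
head [566.2 -40. ] along -147.3 norm -20.2
pin [594.5 -11.3] along -132.3 norm 17.2
head 33 [560.8 -42. ] -25.9 -158.5 -147.1
pin 9 [581.   -2.4] 8.4 -134.4 -118.8
bar 59 [557.2  23.7] -3.0 -128.0 -85.4
```

Emit:
carry_out(series=[[0,0,0.006,0,0],[0,0,0.009,0,0],[0,0,0.01,0,0],[0,0,0.01,0,0],[0,0,0.01,0,0]])

```text
t: 6.65
eef_pos: [525.9, 103.1, 257.8]
tcp_rot: [3.141, 0.0, 1.98]
ft_force: [0.5, -0.9, -4.4]
opening: 0.19
grip_force: 30.0
```

Emit:
carry_out(series=[[0,0,0.001,0,0],[0,0,0.0015,0,0],[0,0,0.0015,0,0],[0,0,0.0015,0,0]])

```text
t: 7.15
eef_pos: [525.9, 103.1, 256.2]
tcp_rot: [3.142, 0.0, 1.98]
ft_force: [0.0, -0.2, -4.3]
opening: 0.188
grip_force: 30.0
```

Emit:
carry_out(series=[[0,0,0.0008,0,0],[0,0,0.0008,0,0],[0,0,0.0008,0,0]])

```text
t: 7.52
eef_pos: [525.9, 103.1, 255.8]
tcp_rot: [3.141, 0.0, 1.981]
ft_force: [-2.4, -0.3, 5.5]
opening: 0.187
grip_force: 30.0
```

Emit:
carry_out(series=[[0,0,-0.0005,0,0],[-0.006,0,-0.0005,0,0],[-0.012,0,-0.0005,0,0],[-0.018,0,-0.0005,0,0],[-0.024,0,-0.0005,0,0],[-0.03,0,-0.0005,0,0],[-0.034,0,-0.0005,0,0],[-0.034,0,-0.0005,0,0]])

```text
t: 8.52
eef_pos: [539.6, 71.5, 255.9]
tcp_rot: [3.141, 0.0, 1.98]
ft_force: [0.2, -0.2, -3.1]
opening: 0.184
grip_force: 30.0
```

Emit:
carry_out(series=[[-0.003,0,0,0,0],[-0.006,0,0,0,0],[-0.009,0,0,0,0],[-0.012,0,0,0,0],[-0.012,0,0,0,0]])

```text
t: 9.15
eef_pos: [544.3, 60.6, 255.9]
tcp_rot: [3.142, 0.0, 1.98]
ft_force: [0.8, -0.6, -4.2]
opening: 0.186
grip_force: 30.0
```

Emit:
carry_out(series=[[-0.0015,0,0,0,0],[-0.003,0,0,0,0],[-0.0045,0,0,0,0],[-0.0045,0,0,0,0]])

```text
t: 9.65
eef_pos: [546.1, 56.7, 255.9]
tcp_rot: [3.142, 0.0, 1.98]
ft_force: [0.3, -0.2, -5.0]
opening: 0.185
grip_force: 30.0
```

Emit:
carry_out(series=[[-0.001,0,0,0,0],[-0.002,0,0,0,0],[-0.003,0,0,0,0],[-0.003,0,0,0,0]])

```text
t: 10.15
eef_pos: [547.2, 53.9, 255.9]
tcp_rot: [3.142, 0.0, 1.98]
ft_force: [-0.2, 0.2, -4.2]
opening: 0.189
grip_force: 30.0
```

Emit:
carry_out(series=[[-0.001,0,0,0,0],[-0.002,0,0,0,0],[-0.002,0,0,0,0]])

```text
t: 10.52
eef_pos: [548.0, 52.1, 255.9]
tcp_rot: [-3.142, 0.0, 1.98]
ft_force: [0.7, -0.5, -5.0]
opening: 0.188
grip_force: 30.0
```

Emit:
carry_out(series=[[-0.001,0,0,0,0],[-0.0015,0,0,0,0],[-0.0015,0,0,0,0]])

```text
t: 10.9
eef_pos: [548.6, 50.8, 255.9]
tcp_rot: [-3.141, -0.0, 1.98]
ft_force: [-0.0, 1.1, -4.4]
opening: 0.189
grip_force: 30.0
```

Emit:
carry_out(series=[[-0.0005,0,0,0,0],[-0.001,0,0,0,0],[-0.001,0,0,0,0]])

```text
t: 11.28
eef_pos: [548.7, 50.4, 255.9]
tcp_rot: [-3.141, -0.001, 1.98]
ft_force: [-1.8, 7.9, -2.8]
opening: 0.188
grip_force: 30.0
```

```bash
python3 - <<'E'
import numpy as np
def G(t):
    s,c=np.sin(np.radians(t)),np.cos(np.radians(t)); L=-17+(6+15*s)/c; U=14-(23-45*s)/c
    xc={22:1.3,0:-9}.get(t,(L+U)/2); return np.array([xc-114.5*s+9*c,114.5*c+9*s])
seq=[22,20,18,16,14,13,12,11,10,9,8,7,6,5,4,3,2,1,0]
def ax(t): t=np.radians(t); return np.array([[-np.sin(t),np.cos(t)],[np.cos(t),np.sin(t)]])
for b,l in((22,[20,18,16,14]),(14,[13,12,11,10]),(10,[9,8,7,6]),(6,[5,4,3,2]),(2,[1,0])):
    for t in l: print(b,t,(ax(b)@(G(t)-G(b))).round(2),b-t)
E
```

```text
22 20 [-0.04  3.13] 2
22 18 [-0.16  6.12] 4
22 16 [-0.43  9.1 ] 6
22 14 [-0.84 12.06] 8
14 13 [-0.05  1.5 ] 1
14 12 [-0.13  2.99] 2
14 11 [-0.25  4.48] 3
14 10 [-0.41  5.97] 4
10 9 [-0.09  1.49] 1
10 8 [-0.21  2.98] 2
10 7 [-0.36  4.46] 3
10 6 [-0.55  5.94] 4
6 5 [-0.12  1.49] 1
6 4 [-0.28  2.97] 2
6 3 [-0.47  4.44] 3
6 2 [-0.69  5.91] 4
2 1 [-0.16  1.48] 1
2 0 [-0.38  3.95] 2
```

Emit:
carry_out(series=[[0,0.0016,0,1,0],[0,0.0031,0,2,0],[-0.0001,0.0046,0,3,0],[-0.0002,0.0061,0,4,0],[-0.0004,0.0091,0,6,0],[-0.0004,0.0091,0,6,0]])

```text
t: 12.02
eef_pos: [558.0, 53.6, 256.1]
tcp_rot: [3.14, 0.0, 1.876]
ft_force: [2.1, 5.4, -5.1]
opening: 0.19
grip_force: 30.1
```

Emit:
carry_out(series=[[0,0.0015,0,1,0],[-0.0001,0.003,0,2,0],[-0.0002,0.0045,0,3,0],[-0.0003,0.006,0,4,0],[-0.0003,0.006,0,4,0]])

```text
t: 12.65
eef_pos: [563.9, 55.1, 256.2]
tcp_rot: [3.139, 0.0, 1.807]
ft_force: [3.7, 6.9, -4.7]
opening: 0.193
grip_force: 30.1
```

Emit:
carry_out(series=[[-0.0001,0.0018,0,1,0],[-0.0002,0.0033,0,2,0],[-0.0002,0.0033,0,2,0]])

```text
t: 13.02
eef_pos: [566.4, 55.6, 256.0]
tcp_rot: [-3.141, -0.0, 1.772]
ft_force: [-2.1, 3.9, -1.4]
opening: 0.192
grip_force: 30.3
```

Emit:
carry_out(series=[[-0.0001,0.0015,0,1,0],[-0.0002,0.003,0,2,0],[-0.0002,0.003,0,2,0]])

```text
t: 13.4
eef_pos: [569.6, 56.1, 256.0]
tcp_rot: [3.141, -0.0, 1.736]
ft_force: [-0.5, 6.9, -3.0]
opening: 0.19
grip_force: 30.0
```

```bash
python3 -c "
from h import *
s=env.state();print(s['eef_pos'],s['tcp_rot'],s['ft_force'],s['moment'])"
```

```text
[569.64666371  56.07196423 256.02324471] [ 3.14104218e+00 -3.77258414e-04  1.73601214e+00] [-0.51564963  6.9186953  -2.97859992] [ 1.26228614 -0.15340009  0.20523317]
```

Emit:
carry_out(series=[[-0.0001,0.0015,0,1,0],[-0.0003,0.003,0,2,0],[-0.0003,0.003,0,2,0]])

```text
t: 13.78
eef_pos: [572.5, 56.3, 256.1]
tcp_rot: [-3.141, -0.001, 1.701]
ft_force: [-1.4, 7.3, -1.0]
opening: 0.186
grip_force: 30.0
```

Emit:
carry_out(series=[[-0.0001,0.0015,0,1,0],[-0.0002,0.003,0,2,0],[-0.0002,0.003,0,2,0]])

```text
t: 14.15
eef_pos: [575.3, 56.5, 256.0]
tcp_rot: [-3.141, -0.001, 1.666]
ft_force: [-3.0, 7.1, 0.2]
opening: 0.19
grip_force: 30.0
```

```bash
python3 -c "
from h import *
s=env.state();print(s['eef_pos'],s['tcp_rot'],s['ft_force'],s['moment'])
ps,ds=snap('scene','scene4');pt,_=snap('top','top4')
cv2.imwrite('pics/c4.png',cv2.resize(ps[165:275,250:370,::-1],None,fx=5.4,fy=5.4,interpolation=2))
for c,st,m in blobs(mask(ps[215:245,320:350],(100,70,40),(130,255,255)),3): print(c+[320,215],st)
"
```

```text
[575.25896868  56.5092362  256.01809978] [-3.14050283e+00 -8.08302013e-04  1.66558352e+00] [-2.95637679  7.0968046   0.23898176] [ 1.24366973  0.54115005 -0.06306237]
[335.74468085 231.63829787] [13 12  8 10 47]
```

View pics/c4.png

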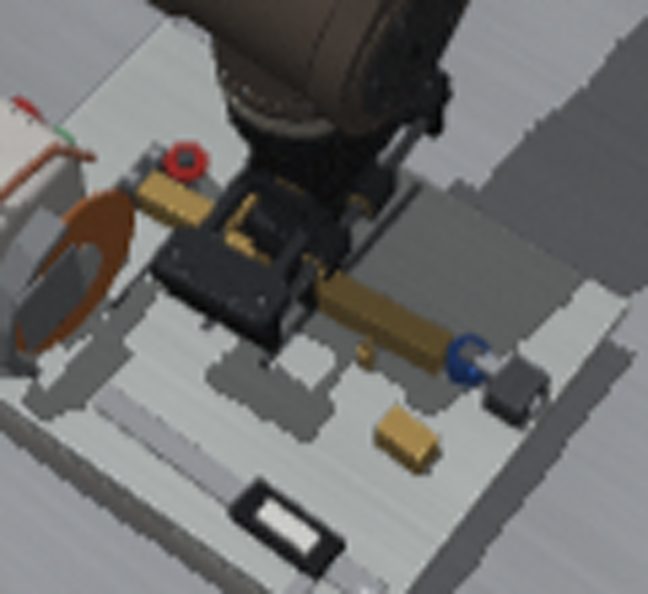

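Picture: the bar is under the red head (186,161), butted at the stop, and its free end is pushing the roller (467,360) back. The far side is close to the left pin (366,355). Continuing the swing.

Emit:
carry_out(series=[[-0.0001,0.0015,0,1,0],[-0.0003,0.003,0,2,0],[-0.0003,0.003,0,2,0]])

```text
t: 14.62
eef_pos: [578.1, 56.5, 256.0]
tcp_rot: [-3.14, -0.001, 1.63]
ft_force: [-4.1, 7.2, 0.3]
opening: 0.186
grip_force: 30.0
```

Emit:
carry_out(series=[[-0.0001,0.0015,0,1,0],[-0.0001,0.0015,0,1,0]])

```text
t: 14.88
eef_pos: [579.7, 56.4, 256.0]
tcp_rot: [-3.14, -0.001, 1.612]
ft_force: [-3.7, 6.3, 0.6]
opening: 0.187
grip_force: 30.1
```

```bash
python3 -c "
from h import *
s=env.state();print(s['eef_pos'],s['tcp_rot'],s['ft_force'],s['moment'])"
```

```text
[579.69296145  56.42506334 256.0060198 ] [-3.14018958e+00 -1.04650747e-03  1.61211862e+00] [-3.74116998  6.29629019  0.61649386] [ 1.19255691  0.57717853 -0.4965246 ]
```

Emit:
carry_out(series=[[-0.0001,0.0008,0,0.5,0],[-0.0001,0.0008,0,0.5,0]])

```text
t: 15.12
eef_pos: [580.1, 56.4, 256.0]
tcp_rot: [-3.139, -0.001, 1.604]
ft_force: [-6.3, 7.6, 2.4]
opening: 0.187
grip_force: 30.0
```

```bash
python3 -c "
from h import *
s=env.state();print(s['eef_pos'],s['tcp_rot'],s['ft_force'],s['moment'])"
```

```text
[580.14726539  56.42982452 255.9745822 ] [-3.13888341e+00 -1.04132752e-03  1.60399491e+00] [-6.30674708  7.63662627  2.43480228] [ 1.27015813  1.0800605  -0.30965205]
```

Emit:
carry_out(series=[[0,0.0006,0,0.4,0],[0,0.0006,0,0.4,0]])

```text
t: 15.38
eef_pos: [580.4, 56.5, 255.9]
tcp_rot: [-3.138, -0.001, 1.598]
ft_force: [-8.8, 7.6, 3.0]
opening: 0.19
grip_force: 30.0
```

```bash
python3 -c "
from h import *
s=env.state();print(s['eef_pos'],s['tcp_rot'],s['ft_force'],s['moment'])"
```

```text
[580.38870332  56.47923842 255.94447466] [-3.13756477e+00 -8.33100866e-04  1.59774656e+00] [-8.82995677  7.64684694  2.96753924] [ 1.26635629  1.51739359 -0.04935238]
```

Emit:
carry_out(series=[[0,0.0006,0,0,0],[0,0.0006,0,0,0]])

```text
t: 15.62
eef_pos: [580.7, 56.5, 255.9]
tcp_rot: [-3.136, -0.001, 1.598]
ft_force: [-11.6, 6.1, 6.1]
opening: 0.189
grip_force: 30.0
```

```bash
python3 -c "
from h import *
s=env.state();print(s['eef_pos'],s['tcp_rot'],s['ft_force'],s['moment'])"
```

```text
[580.66335678  56.46938713 255.92844704] [-3.13624711e+00 -8.34472870e-04  1.59784013e+00] [-11.64652044   6.12109758   6.11228407] [ 1.10680166  2.06236479 -0.05968616]
```

Emit:
carry_out(series=[[0,0.0006,-0.0002,0,0],[0,0.0007,-0.0003,0,0],[0,0.0007,-0.0003,0,0]])

```text
t: 16.0
eef_pos: [581.0, 56.5, 255.9]
tcp_rot: [-3.135, -0.001, 1.598]
ft_force: [-13.7, 6.3, 4.9]
opening: 0.188
grip_force: 30.0
```

```bash
python3 -c "
from h import *
s=env.state();print(s['eef_pos'],s['tcp_rot'],s['ft_force'],s['moment'])"
```

```text
[580.98651576  56.4777873  255.94499303] [-3.13462723e+00 -8.67886956e-04  1.59783865e+00] [-13.65873396   6.25422234   4.89419105] [ 1.04338111  2.39483001 -0.07186186]
```

Emit:
carry_out(series=[[0,0.0004,0,0,0],[0,0.0005,0,0,0],[0,0.0005,0,0,0]])

```text
t: 16.38
eef_pos: [581.2, 56.5, 256.0]
tcp_rot: [-3.134, -0.001, 1.598]
ft_force: [-16.4, 5.6, 7.0]
opening: 0.189
grip_force: 30.0
```

Emit:
carry_out(series=[[0,0,0,0,0.4],[0,0,0,0,0.4],[0,0,0,0,0.4],[0,0,0,0,0.4]])

```text
t: 16.88
eef_pos: [583.5, 55.8, 256.3]
tcp_rot: [3.141, 0.0, 1.598]
ft_force: [-0.9, 0.2, 0.4]
opening: 0.397
grip_force: 0.0
```

```bash
python3 -c "
from h import *
s=env.state();print(s['eef_pos'],s['tcp_rot'],s['ft_force'],s['moment'],s['opening'])"
```

```text
[583.46049644  55.83503465 256.32377878] [3.14099281e+00 1.85088401e-04 1.59801286e+00] [-0.94074664  0.22159329  0.35334902] [ 0.01977655 -0.06683846 -0.00603747] 0.3967745592601774
```

Emit:
carry_out(series=[[0,0.003,0,0,0.4],[0,0.006,0,0,0.4],[0,0.0075,0,0,0.4],[0,0.0075,0,0,0.4]])

```text
t: 17.38
eef_pos: [590.2, 56.2, 256.1]
tcp_rot: [-3.139, 0.0, 1.598]
ft_force: [-5.4, -1.2, 3.8]
opening: 0.4
grip_force: 3.1
```

Emit:
carry_out(series=[[0,0.0008,0,0,0.4],[0,0.0014,0,0,0.4],[0,0.0018,0,0,0.4],[0,0.0018,0,0,0.4]])

```text
t: 17.88
eef_pos: [591.0, 56.2, 255.9]
tcp_rot: [-3.135, 0.0, 1.599]
ft_force: [-14.6, -2.0, 8.6]
opening: 0.402
grip_force: 6.9
```

Emit:
carry_out(series=[[0,-0.004,0,0,0.4],[0,-0.01,0,0,0.4],[0,-0.01,0,0,0.4],[0,-0.01,-0.04,0,0.4],[0,-0.01,-0.1,0,0.4],[0,-0.01,-0.15,0,0.4],[-0.06,-0.12,-0.15,0,0.4],[-0.12,-0.2,-0.15,0,0.4],[-0.12,-0.2,-0.15,0,0.4],[-0.12,-0.2,-0.15,0,0.4],[-0.12,-0.2,-0.15,0,0.4]])

```text
t: 19.25
eef_pos: [394.6, -70.0, 406.7]
tcp_rot: [3.141, 0.0, 1.596]
ft_force: [0.2, 0.2, -0.7]
opening: 0.402
grip_force: 0.0
```

```bash
python3 -c "
from h import *
s=env.state();print(s['t'],s['eef_pos'],s['ft_force'])
ps,ds=snap('scene','scene5');pt,_=snap('top','top5')
a=cv2.resize(ps[170:250,260:360,::-1],None,fx=5,fy=5,interpolation=2);b=cv2.resize(pt[170:240,270:380,::-1],None,fx=2.7,fy=2.7,interpolation=2)
cv2.imwrite('pics/c5.png',np.hstack([a,cv2.copyMakeBorder(b,0,400-b.shape[0],0,0,0)]))
m=mask(ps[170:250,260:345],(12,80,40),(32,255,255))
for c,st,mm in blobs(mask(ps[215:245,320:350],(100,70,40),(130,255,255)),3): print('roller',c+[320,215],st)
"
```

```text
19.25 [394.58267665 -70.04441376 406.70223061] [ 0.16355932  0.20404282 -0.73267034]
roller [334.65957447 231.10638298] [12 11  8 10 47]
```

View pics/c5.png

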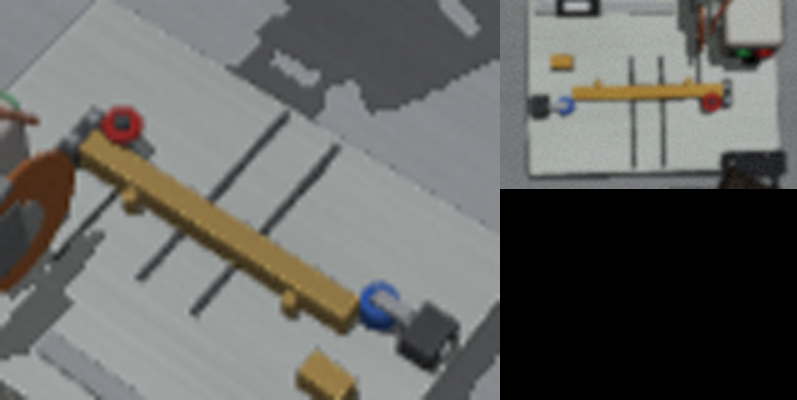

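The final picture shows the bar on both pins, under the red head and at the stop, with the roller (380,305) bearing on its near corner. The gripper is clear, so I'm handing in.

```bash
python3 -c "
from cell import env
print(env.job_done())"
```

```text
the job is handed in; nothing more can be done
None
```

I loaded the bar and handed the job in at about 19 s: it was butted at the stop with about 8 N under the red head, swung past the roller, and pressed against both pins with about 15 N, and the last picture shows it still in line with the gripper clear.

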